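# Tighten the casting pot's lid in cross order

### The job

Close the casting pot's lid with the T-handled wrench, turning clockwise and in cross order, so that after any nut the one opposite follows before the other two: first give every nut about an eighth of a turn, then go round crosswise again and turn each until it just comes up firm, without overtightening. Touch the pot only with the wrench, leave the other things alone, and finally let go of the wrench, leaving it standing upright, pushed down over one of the tightened nuts.

Things in the scene. Friction and masses are not known exactly. Their poses are not given: they have to be found in the camera images.
- pot: Casting pot fixed to the bench: blue round body, grey metal lid 176 mm across, flat lid top 60 mm above the bench; a low round gauge (54 mm across, 6 mm high) in the middle. Origin at the centre of the underside, z up. Four square brass nuts stand on the lid at 58 mm from the centre, 90 degrees apart, along the pot's own +x (red disc), +y (yellow), -x (green), -y (blue).
- wrench: Loose T-handled socket wrench, 109 mm tall, 0.22 kg, standing upright on its socket. Origin at the centre of the socket's mouth (the underside); z up along the shank. Socket: 32 mm square outside, sides along the wrench's x and y, with a square mouth 23 mm wide and 18 mm deep. Round shank 14 mm. Red flat handle 60 mm long along x, 16 mm thick along y, from 75 to 109 mm above the origin: pinch it across its thickness.
- rest: Round cork disc fixed to the bench, 90 mm across, 4 mm thick, where the wrench stands at first. Origin at the centre of its underside.
- nut_a_top (a point): Nut with the red disc under it (43 mm across), on the pot's +x side, opposite the green one. The point is on the nut's axis, 17 mm above the lid; its x and y axes lie along the nut's flats and turn with it. Brass, 20 mm square and 12 mm high, then a round tapered crown 4 mm high. The wrench's socket fits over it with 1.5 mm of play on each side (about 0.16 rad of rotary play each way); pushed right down, the socket's rim rests on the lid.
- nut_b_top (a point): Nut with the yellow disc under it (43 mm across), on the pot's +y side, opposite the blue one. The point is on the nut's axis, 17 mm above the lid; its x and y axes lie along the nut's flats and turn with it. Brass, 20 mm square and 12 mm high, then a round tapered crown 4 mm high. The wrench's socket fits over it with 1.5 mm of play on each side (about 0.16 rad of rotary play each way); pushed right down, the socket's rim rests on the lid.
- nut_c_top (a point): Nut with the green disc under it (43 mm across), on the pot's -x side, opposite the red one. The point is on the nut's axis, 17 mm above the lid; its x and y axes lie along the nut's flats and turn with it. Brass, 20 mm square and 12 mm high, then a round tapered crown 4 mm high. The wrench's socket fits over it with 1.5 mm of play on each side (about 0.16 rad of rotary play each way); pushed right down, the socket's rim rests on the lid.
- nut_d_top (a point): Nut with the blue disc under it (43 mm across), on the pot's -y side, opposite the yellow one. The point is on the nut's axis, 17 mm above the lid; its x and y axes lie along the nut's flats and turn with it. Brass, 20 mm square and 12 mm high, then a round tapered crown 4 mm high. The wrench's socket fits over it with 1.5 mm of play on each side (about 0.16 rad of rotary play each way); pushed right down, the socket's rim rests on the lid.
- nut_a (a joint): How far the red nut has been screwed down on its stud, rad; grows clockwise seen from above and stays where it is left. Turning drags with about 0.06 N m. It comes up firm against the seat 1.25 to 1.65 rad past its start; where exactly is not known beforehand and differs from nut to nut, it must be felt.
- nut_b (a joint): How far the yellow nut has been screwed down on its stud, rad; grows clockwise seen from above and stays where it is left. Turning drags with about 0.06 N m. It comes up firm against the seat 1.25 to 1.65 rad past its start; where exactly is not known beforehand and differs from nut to nut, it must be felt.
- nut_c (a joint): How far the green nut has been screwed down on its stud, rad; grows clockwise seen from above and stays where it is left. Turning drags with about 0.06 N m. It comes up firm against the seat 1.25 to 1.65 rad past its start; where exactly is not known beforehand and differs from nut to nut, it must be felt.
- nut_d (a joint): How far the blue nut has been screwed down on its stud, rad; grows clockwise seen from above and stays where it is left. Turning drags with about 0.06 N m. It comes up firm against the seat 1.25 to 1.65 rad past its start; where exactly is not known beforehand and differs from nut to nut, it must be felt.
- stud_a (a joint): Elastic wind-up of the red nut's stud, rad, clockwise from above; 2 N m per rad of the turning moment put on the nut, so about 0.03 while the nut runs, rising beyond that only once it is firm; springs back when let go. More than 0.45 N m (0.225 rad) overtightens it; 0.15 to 0.25 N m is firm enough.
- stud_b (a joint): Elastic wind-up of the yellow nut's stud, rad, clockwise from above; 2 N m per rad of the turning moment put on the nut, so about 0.03 while the nut runs, rising beyond that only once it is firm; springs back when let go. More than 0.45 N m (0.225 rad) overtightens it; 0.15 to 0.25 N m is firm enough.
- stud_c (a joint): Elastic wind-up of the green nut's stud, rad, clockwise from above; 2 N m per rad of the turning moment put on the nut, so about 0.03 while the nut runs, rising beyond that only once it is firm; springs back when let go. More than 0.45 N m (0.225 rad) overtightens it; 0.15 to 0.25 N m is firm enough.
- stud_d (a joint): Elastic wind-up of the blue nut's stud, rad, clockwise from above; 2 N m per rad of the turning moment put on the nut, so about 0.03 while the nut runs, rising beyond that only once it is firm; springs back when let go. More than 0.45 N m (0.225 rad) overtightens it; 0.15 to 0.25 N m is firm enough.
- spool: Spool of black cord with white flanges, 58 mm across, 58 mm tall, standing; loose bystander, to be left alone. Origin at the centre of its underside.
- tin_left: Open tin, 76 mm across, 28 mm high; loose bystander, to be left alone. Origin at the centre of its underside.
- tin_right: Open tin, 76 mm across, 28 mm high; loose bystander, to be left alone. Origin at the centre of its underside.
- tin_lid: Tin lid with dark foam pad, 80 mm across, 11 mm high; loose bystander, to be left alone. Origin at the centre of its underside.
- polish: Black polish bottle, 60 mm across, 150 mm tall, standing; loose bystander, to be left alone. Origin at the centre of its underside.
- charm_gold: Gold rocket charm lying flat, about 35 by 26 mm, 8 mm high; loose bystander, to be left alone. Origin at the centre of its underside.
- charm_silver: Silver rocket charm lying flat, about 35 by 26 mm, 8 mm high; loose bystander, to be left alone. Origin at the centre of its underside.
There are look-alikes about, which are no part of the job. Leave any green or turquoise look-alike of the wrench alone. Leave any purple look-alike of the pot alone.

How it is judged:
By the outcome, as a careful person would: the job done as asked, in the order asked, and still so for the second after the job is handed in, with the robot touching nothing.
It also fails if it takes over 72 s, if anything falls off the work surface, if the arm or the gripper's body presses on something with over 40 N, if the wrist force passes 120 N, or if a joint passes its speed limit or range.

### The arm

A 6-joint arm with a two-finger parallel gripper is mounted at the origin on the work surface. World frame = base frame: x ahead of the robot, y to its left, z up, the work surface at z = 0. Lengths are in m, angles in rad, forces in N, time in s.
With the tool pointing down it reaches from about 0.225 to 0.875 m from the base axis. Payload 3.4 kg.
Tool frame: the origin (TCP) lies at the very end of the fingers, on their centre line; the grasp point (between the pads) lies 19 mm behind it (manip.hold_point_z is the distance from the TCP to the grasp point, in m); z points along the fingers, x is the direction in which the jaws open and shut, and the axes are right-handed (so a half turn about z gives the same grasp; the last joint's range is limited). The gripper opens to 85 mm and grips with 20 to 120 N. Pads are 22 mm wide; open, the fingers measure 114 mm over their backs; the gripper's body (76 mm by 85 mm) begins 54 mm behind the grasp point. The pads swing forward as they close: fully open they stand 13 mm farther back than shut.
Start: joints at [1.017, 0.276, 1.505, -0, 1.361, -0.121], TCP at [0.241, 0.522, 0.231] pointing down, gripper open.
Joint ranges: [-2.89, 2.89], [-0.75, 2.08], [0.22, 2.7], [-1.18, 4.32], [0.11, 2.71], [-2.7, 2.7]. Speed limits (rad/s): [2.57, 2.57, 3.14, 3.14, 3.14, 3.14].

### API

Orientations are given as a unit quaternion [w, x, y, z].
In Python, from rig import manip gives the robot as it stands.
- The arm moves only by the tool apply_moves, never from a script. Its argument "commands" is one flat list of numbers, 6 for each row, row after row: the shift along the tool's x, y, z normalised to -1 to 1, where 1 is 0.03 m, then the turn, a rotation vector about the tool's x, y, z normalised to -1 to 1, where 1 is 0.15 rad. A call has 1 to 20 rows; each row shifts and turns the commanded pose from where the row before left it, along the tool's axes as they then stand; what a row does not reach is not made up. A row lasts 1/10 s, in which the tool goes at most 50 mm and 8.59 degrees, less where a joint would pass 70% of its speed; a pose out of reach is approached as far as the arm can. A call with a number of a shift or a turn outside -1 to 1 is refused whole. A call with a gripper value outside its range is refused whole. "jaw" is the opening, from -1 (shut) to 1 (fully open), set as the call begins (left out, the last holds). The fingers move at their own pace and stop on an object; "newtons" is the grip in N (left out, the last holds). Time passes only in rows, so rows that do not move let the fingers close. It gives the time, the measured TCP pose, the force and the opening at its end, in the units of the state.
- manip.get_state(): the state, without advancing time (a new reading comes with each control period).
- manip.get_image(name): name is "scene" or "top"; returns a dict with "frame" (384x512x3 uint8, red, green, blue), "fx", "fy", "cx", "cy" (pixels), "extrinsics" (4x4, takes a point from camera to world coordinates). Camera axes: x right, y up, looking along -z (the intrinsics and any distortion apply to the point x, -y, -z); pixel columns grow to the right and rows downward; lengths in m; the calibration is good to about 2 mm. A picture is of the moment at which its call begins. There is no depth.
- manip.sign_off(): hands the job in, once; it reports no verdict.
The state is a dict: "clock": time; "qpos": joint angles; "qd": joint speeds; "effort": joint torques, N m; "position": TCP position; "ee_rot": TCP orientation; "contact_force": force on the tool from outside, world axes, zero at the start; "moment": the same for the moment, N m; "width": finger opening in m.
Only numpy, scipy, OpenCV 4.12 (cv2) and the standard library are available. Lean on these libraries where they do the work, as an engineer would, in place of code of your own. Each camera call takes 0.05 s, during which the arm holds its last target. There are 200 camera calls.

## Working session

There is one attempt and no reset: what is moved stays moved. The work goes in short steps, Python scripts to look and compute and a tool call to move; the robot and the scene stay as the last step left them, time stands still between calls to the robot, and variables do not carry over. Pictures are saved under pics/ and viewed, about 8 in all and at most 12, crops included, and the job is handed in when it is done.

Besides the shell and the picture viewer there is one more tool, called after "Request:" by a JSON object that holds its "method" and its "body", one argument or row to a line. apply_moves: Moves the arm, as the interface text tells. Scaled input: -1 to 1 covers 0.03 m each way for a shift and 0.15 rad each way for a turn. Its arguments: {"type":"object","properties":{"commands":{"type":"array"},"jaw":{"type":"number"},"newtons":{"type":"number"}},"required":["commands"]}

```bash
ls; mkdir -p pics
python3 - <<'E'
from rig import manip
import cv2,numpy as np
s=manip.get_state();print({k:np.round(v,3).tolist() for k,v in s.items()}, manip.hold_point_z)
for n in("top","scene"):
    d=manip.get_image(n);cv2.imwrite(f"pics/{n}0.png",d["frame"][:,:,::-1])
    print(n,d["fx"],d["fy"],d["cx"],d["cy"],np.round(d["extrinsics"],4).tolist(),[k for k in d])
E
```

```text
pics
{'clock': 0.0, 'qpos': [1.017, 0.277, 1.506, 0.0, 1.361, -0.121], 'qd': [-0.002, -0.001, -0.001, -0.002, 0.001, -0.001], 'effort': [0.001, -41.678, -24.58, -0.0, 0.011, -0.0], 'position': [0.241, 0.522, 0.23], 'ee_rot': [0.0, 0.842, 0.539, -0.001], 'contact_force': [0.215, 0.996, -0.367], 'moment': [0.052, -0.0, -0.027], 'width': 0.085} 0.0187
top 357.1532484431732 357.1532484431732 261.1197196303512 188.12069393054057 [[-0.0074, 0.9859, -0.1673, 0.3847], [-1.0, -0.008, -0.0026, 0.0017], [-0.0039, 0.1673, 0.9859, 1.0426], [0.0, 0.0, 0.0, 1.0]] ['frame', 'fx', 'fy', 'cx', 'cy', 'extrinsics']
scene 408.23144269716306 408.23144269716306 254.26335089877665 194.20882410480047 [[-0.2871, -0.8103, 0.5108, 1.0784], [0.9579, -0.2436, 0.152, 0.1613], [0.0013, 0.533, 0.8461, 0.9274], [0.0, 0.0, 0.0, 1.0]] ['frame', 'fx', 'fy', 'cx', 'cy', 'extrinsics']
```

View pics/top0.png

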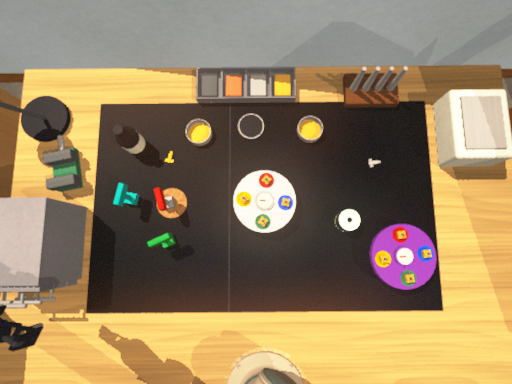

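View pics/scene0.png

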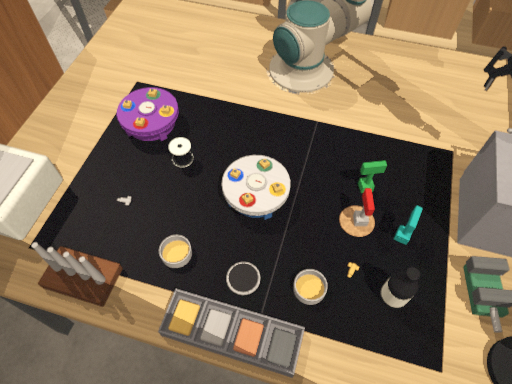

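Top view: the pot's lid is at (265,201), with red (266,180), yellow (244,199), green (263,221) and blue (286,202). The red wrench is at (160,199) on the cork at (171,204). The green and turquoise wrenches and the purple pot are look-alikes.

```bash
cat > h.py <<'E'
from rig import manip
import cv2,numpy as np
def grab(n): return manip.get_image(n)
def px2w(d,u,v,z):
    E=d["extrinsics"];r=E[:3,:3]@np.array([(u-d["cx"])/d["fx"],-(v-d["cy"])/d["fy"],-1.0]);o=E[:3,3]
    return o+r*(z-o[2])/r[2]
def w2px(d,p):
    E=d["extrinsics"];c=E[:3,:3].T@(np.asarray(p,float)-E[:3,3])
    return np.array([d["cx"]+d["fx"]*c[0]/-c[2],d["cy"]-d["fy"]*c[1]/-c[2]])
def ortho(d,x,y,z,half,mm=0.5):
    "metric view of the plane z: up = +x, left = +y, mm per pixel"
    n=int(2*half*1000/mm);k=np.arange(n)*mm/1000-half
    P=np.array([w2px(d,(x+half,y+half,z)),w2px(d,(x+half,y-half,z)),w2px(d,(x-half,y-half,z)),w2px(d,(x-half,y+half,z))],np.float32)
    M=cv2.getPerspectiveTransform(np.array([[0,0],[n,0],[n,n],[0,n]],np.float32),P)
    return cv2.warpPerspective(d["frame"],M,(n,n),flags=cv2.INTER_CUBIC|cv2.WARP_INVERSE_MAP)
def hsvmask(img,lo,hi): return cv2.inRange(cv2.cvtColor(img,cv2.COLOR_RGB2HSV),lo,hi)
E
python3 - <<'E'
from h import *
rng={'red':((0,150,90),(8,255,255)),'yellow':((22,180,150),(32,255,255)),'green':((45,120,50),(75,255,255)),'blue':((100,120,80),(125,255,255))}
D={n:grab(n) for n in("top","scene")}
C={'top':dict(red=(266,180),yellow=(244,199),green=(263,221),blue=(286,202)),'scene':dict(red=(247,200),yellow=(278,189),green=(265,165),blue=(235,175))}
for n,d in D.items():
    pts={}
    for c,(lo,hi) in rng.items():
        m=hsvmask(d["frame"],lo,hi);u,v=C[n][c];k=np.zeros_like(m);cv2.circle(k,(u,v),12,255,-1);m&=k
        cs=np.argwhere(m)[:,::-1].astype(np.float32)
        (a,b),r=cv2.minEnclosingCircle(cs);pts[c]=px2w(d,a,b,.061)
        print(n,c,(round(a,1),round(b,1)),round(r,1),pts[c].round(4))
    A=np.mean(list(pts.values()),0);ax=pts['red']-pts['green'];ay=pts['yellow']-pts['blue']
    print(n,'centre',A.round(4),'yaw',np.arctan2(ax[1],ax[0]),np.arctan2(-ay[0],ay[1]),np.hypot(*ax[:2]),np.hypot(*ay[:2]))
    # white lid ellipse
    m=hsvmask(d["frame"],(0,0,150),(180,60,255));k=np.zeros_like(m);cv2.circle(k,tuple(int(t) for t in w2px(d,A)),45,255,-1);m&=k
    (a,b),ax2,_=cv2.fitEllipse(max(cv2.findContours(m,0,1)[0],key=cv2.contourArea));print(' lid',px2w(d,a,b,.06).round(4),ax2)
    # cork and handle
    p=w2px(d,px2w(D['top'],171,204,.004));k=np.zeros_like(m);cv2.circle(k,tuple(int(t) for t in p),32,255,-1)
    m=hsvmask(d["frame"],(0,170,90),(5,255,255))&k;cs=np.argwhere(m)[:,::-1].astype(np.float32);R=cv2.minAreaRect(cs)
    bx=cv2.boxPoints(R);print(' handle',R,len(cs),[px2w(d,*q,.109).round(4).tolist() for q in bx])
    m=hsvmask(d["frame"],(8,60,120),(22,200,255))&k;cs=max(cv2.findContours(m,0,1)[0],key=cv2.contourArea);(a,b),r=cv2.minEnclosingCircle(cs);print(' cork',px2w(d,a,b,.004).round(4),r)
A=px2w(D['top'],265,201,.07);W=px2w(D['top'],165,202,.06)
ims=[cv2.resize(ortho(D[n],*q,z,.09,.5),(380,290 if 0 else 380)) for n in D for q,z in((A[:2],.072),)]
w=[cv2.resize(ortho(D[n],W[0],W[1],z,.07,.5),(380,200)) if 0 else cv2.resize(D[n]["frame"][int(p[1])-22:int(p[1])+22,int(p[0])-40:int(p[0])+40],(380,209),interpolation=cv2.INTER_CUBIC) for n,z in(('top',.1),('scene',.1)) for p in[w2px(D[n],W)]]
cv2.imwrite("pics/z1.png",np.vstack([np.hstack(ims),np.hstack(w)])[:,:,::-1])
E
```

```text
top red (266.0, 180.0) 7.0 [ 0.5743 -0.0094  0.061 ]
top yellow (243.5, 198.6) 7.0 [0.5221 0.0534 0.061 ]
top green (0.0, 0.0) 0.0 [1.1437 0.8019 0.061 ]
top blue (284.9, 202.3) 7.0 [ 0.5109 -0.0612  0.061 ]
top centre [0.6878 0.1961 0.061 ] yaw -2.1827696273922133 -0.09678914774146101 0.9911813986529338 0.115178627159378
 lid [0.7169 0.1806 0.06  ] (25.270421981811523, 27.38877296447754)
 handle ((159.55882263183594, 198.23529052734375), (23.525955200195312, 8.731282234191895), 75.96376037597656) 186 [[0.5461, 0.2926, 0.109], [0.5516, 0.2703, 0.109], [0.4906, 0.2529, 0.109], [0.4851, 0.275, 0.109]]
 cork [0.52   0.2678 0.004 ] 15.827817916870117
scene red (246.8, 199.5) 7.7 [ 0.5754 -0.0077  0.061 ]
scene yellow (276.6, 188.7) 7.0 [0.5231 0.0549 0.061 ]
scene green (0.0, 0.0) 0.0 [ 0.0307 -1.101   0.061 ]
scene blue (235.0, 174.5) 7.4 [ 0.5119 -0.0594  0.061 ]
scene centre [ 0.4103 -0.2783  0.061 ] yaw 1.1085627426075098 -0.09778522580194915 1.22150291835404 0.11482337294596337
 lid [ 0.4647 -0.2336  0.06  ] (17.418106079101562, 21.691591262817383)
 handle ((368.1351318359375, 201.81082153320312), (26.3038387298584, 10.52153491973877), 80.53767395019531) 251 [[0.4989, 0.2541, 0.109], [0.4868, 0.2772, 0.109], [0.5553, 0.2967, 0.109], [0.5667, 0.2745, 0.109]]
 cork [0.5235 0.2705 0.004 ] 18.07329559326172
```

View pics/z1.png

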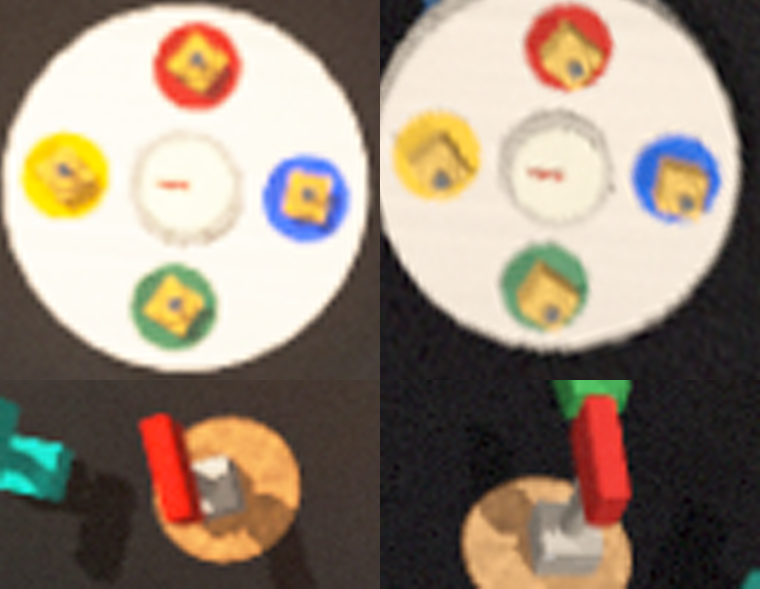

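```bash
cat > fit.py <<'E'
from h import *
from scipy.optimize import minimize
F=8
def box(x,y,yaw,hx,hy,z0,z1):
    c,s=np.cos(yaw),np.sin(yaw);q=[(x+c*a-s*b,y+s*a+c*b) for a,b in((hx,hy),(-hx,hy),(-hx,-hy),(hx,-hy))]
    return [[(*p,z0) for p in q],[(*p,z1) for p in q]]
def patch(d,p,r):
    u,v=(int(round(t)) for t in w2px(d,p));I=d["frame"][v-r:v+r,u-r:u+r].astype(np.float32)
    return cv2.resize(I,None,fx=F,fy=F,interpolation=cv2.INTER_CUBIC),(u-r,v-r)
def poly(d,P,o): return ((np.array([w2px(d,p) for p in P])-o+.5)*F-.5)
def nutcost(pr,views):
    x,y,yaw=pr;t=0
    for d,I,o,disc in views:
        lab=np.zeros(I.shape[:2],np.uint8);b,tp=box(x,y,yaw,.010,.010,.061,.073)
        cv2.fillPoly(lab,[poly(d,disc,o).round().astype(np.int32)],1)
        cv2.fillConvexPoly(lab,cv2.convexHull(np.vstack([poly(d,b,o),poly(d,tp,o)]).round().astype(np.int32)),6)
        for i in range(4):
            f=poly(d,[b[i],b[(i+1)%4],tp[(i+1)%4],tp[i]],o).astype(np.float32)
            if cv2.contourArea(f,True)<0 : cv2.fillConvexPoly(lab,f.round().astype(np.int32),2+i)
        cv2.fillConvexPoly(lab,poly(d,tp,o).round().astype(np.int32),7)
        for l in (1,2,3,4,5,6,7):
            s=I[lab==l]
            if len(s)>20: t+=((s-np.median(s,0))**2).clip(0,6000).sum()/F/F
    return t
def nut(D,x,y,rad=.015):
    views=[]
    for d in D:
        I,o=patch(d,(x,y,.067),13);a=np.linspace(0,2*np.pi,40)
        views.append((d,I,np.array(o),[(x+.0205*np.cos(t),y+.0205*np.sin(t),.061) for t in a]))
    # face winding sign: keep faces by outward visibility instead
    best=[]
    for w in np.arange(0,np.pi/2,.04):
        best.append((nutcost((x,y,w),views),w))
    best.sort();out=[]
    for c,w in best[:3]:
        r=minimize(nutcost,(x,y,w),args=(views,),method='Nelder-Mead',options=dict(initial_simplex=[(x,y,w),(x+.0015,y,w),(x,y+.0015,w),(x,y,w+.05)],maxfev=90))
        out.append((r.fun,r.x))
    out.sort(key=lambda t:t[0]);return out[0]
def handle(D,x,y,yaw,z0,z1):
    masks=[]
    for d in D:
        I,o=patch(d,(x,y,z1),26);m=hsvmask(I.clip(0,255).astype(np.uint8),(0,130,60),(7,255,255))>0;masks.append((d,m,np.array(o)))
    def cost(p):
        t=0
        for d,m,o in masks:
            b,tp=box(*p,.03,.008,z0,z1);l=np.zeros(m.shape,np.uint8)
            cv2.fillConvexPoly(l,cv2.convexHull(np.vstack([poly(d,b,o),poly(d,tp,o)]).round().astype(np.int32)),1)
            t+=1-(m&(l>0)).sum()/(m|(l>0)).sum()
        return t
    r=minimize(cost,(x,y,yaw),method='Nelder-Mead',options=dict(initial_simplex=[(x,y,yaw),(x+.005,y,yaw),(x,y+.005,yaw),(x,y,yaw+.1)]))
    return r.fun,r.x
E
python3 - <<'E'
from fit import *
T,S=grab("top"),grab("scene")
for D in([T],[S],[T,S]):
    f,p=handle(D,.522,.269,.28,.079,.113);print('handle',round(f,3),p.round(4))
c=np.array([.517,-.0035]);yaw=-.097
for i,n in enumerate('abcd'):
    a=yaw+i*np.pi/2;q=c+.058*np.array([np.cos(a),np.sin(a)])
    for D in([T],[S],[T,S]):
        f,p=nut(D,*q);print(n,q.round(4),round(f),(p[:2]-q).round(4),round(p[2]%(np.pi/2),3))
E
```

```text
handle 0.077 [0.5199 0.2765 0.2929]
handle 0.123 [0.519  0.2771 0.269 ]
handle 0.217 [0.5199 0.277  0.2913]
a [ 0.5747 -0.0091] 314181 [ 0.0001 -0.0004] 0.876
a [ 0.5747 -0.0091] 349144 [0.     0.0019] 0.908
a [ 0.5747 -0.0091] 702914 [-0.0003  0.0008] 0.93
b [0.5226 0.0542] 292975 [-0.0032 -0.0027] 0.757
b [0.5226 0.0542] 204369 [0.0011 0.0013] 0.648
b [0.5226 0.0542] 551634 [-0.0011 -0.0005] 0.695
c [0.4593 0.0021] 338650 [ 0.0003 -0.0005] 0.965
c [0.4593 0.0021] 263612 [0.0007 0.0017] 0.951
c [0.4593 0.0021] 631832 [0.0003 0.0002] 0.972
d [ 0.5114 -0.0612] 417755 [-0.0001 -0.0003] 1.373
d [ 0.5114 -0.0612] 411087 [0.0005 0.0018] 1.33
d [ 0.5114 -0.0612] 893012 [-0.0001  0.0007] 1.329
```

```bash
cat > plan.py <<'E'
from h import *
import sys
from scipy.spatial.transform import Rotation as R
def pose():
    s=manip.get_state();w,x,y,z=s["ee_rot"];return np.array(s["position"]),R.from_quat([x,y,z,w]),s
def yawof(r): m=r.as_matrix();return np.arctan2(m[1,0],m[0,0])
def rows(pts):
    "pts: list of (x,y,z,toolyaw,nrows); levels the tool too"
    p,r,s=pose();out=[]
    for x,y,z,w,n in pts:
        goal=R.from_euler('z',w)*R.from_euler('x',np.pi)
        for k in range(n,0,-1):
            dt=r.inv().apply((np.array([x,y,z])-p)/k)/.03;dr=(r.inv()*goal).as_rotvec()/k/.15
            q=np.round(np.r_[dt,dr],2)+0.0
            if abs(q).max()>1: print("TOO FAST",q)
            out+=q.tolist();p=p+r.apply(q[:3]*.03);r=r*R.from_rotvec(q[3:]*.15)
    print([float(f"{v:g}") for v in out]);print('end',p.round(4),round(yawof(r),4),len(out)//6)
if __name__=="__main__": 
    rows(eval(sys.argv[1]));p,r,s=pose();print('now',s["clock"],p.round(4),round(yawof(r),4),np.round(s["contact_force"],2),np.round(s["moment"],3),round(s["width"],4))
E
python3 plan.py "[(.519,.277,.185,1.862,14),(.519,.277,.082,1.862,5)]"
```

```text
[-0.25, 0.85, 0.11, 0.0, 0.0, -0.34, -0.29, 0.83, 0.11, 0.0, 0.0, -0.35, -0.34, 0.81, 0.11, 0.0, 0.0, -0.34, -0.38, 0.8, 0.11, 0.0, 0.0, -0.35, -0.42, 0.78, 0.11, 0.0, 0.0, -0.34, -0.46, 0.75, 0.11, 0.0, 0.0, -0.35, -0.5, 0.73, 0.11, 0.0, 0.0, -0.34, -0.53, 0.7, 0.11, 0.0, 0.0, -0.35, -0.57, 0.67, 0.11, 0.0, 0.0, -0.34, -0.6, 0.64, 0.11, 0.0, 0.0, -0.35, -0.64, 0.61, 0.11, 0.0, 0.0, -0.34, -0.67, 0.58, 0.11, 0.0, 0.0, -0.35, -0.7, 0.54, 0.11, 0.0, 0.0, -0.34, -0.72, 0.5, 0.11, 0.0, 0.0, -0.35, 0.0, 0.0, 0.69, 0.0, 0.0, 0.0, 0.0, 0.0, 0.68, 0.0, 0.0, 0.0, 0.0, 0.0, 0.69, 0.0, 0.0, 0.0, 0.0, 0.0, 0.68, 0.0, 0.0, 0.0, 0.0, 0.0, 0.69, 0.0, 0.0, 0.0]
end [0.5189 0.2769 0.082 ] 1.8626 19
now 0.3 [0.2411 0.5219 0.231 ] 1.1381 [ 0.39  0.55 -0.02] [-0.025  0.019 -0.005] 0.0852
```

Request:
{"method": "apply_moves", "body": {
  "commands": [-0.25,0.85,0.11,0.0,0.0,-0.34,-0.29,0.83,0.11,0.0,0.0,-0.35,-0.34,0.81,0.11,0.0,0.0,-0.34,-0.38,0.8,0.11,0.0,0.0,-0.35,-0.42,0.78,0.11,0.0,0.0,-0.34,-0.46,0.75,0.11,0.0,0.0,-0.35,-0.5,0.73,0.11,0.0,0.0,-0.34,-0.53,0.7,0.11,0.0,0.0,-0.35,-0.57,0.67,0.11,0.0,0.0,-0.34,-0.6,0.64,0.11,0.0,0.0,-0.35,-0.64,0.61,0.11,0.0,0.0,-0.34,-0.67,0.58,0.11,0.0,0.0,-0.35,-0.7,0.54,0.11,0.0,0.0,-0.34,-0.72,0.5,0.11,0.0,0.0,-0.35,0,0,0,0,0,0],
  "jaw": 0.1,
  "newtons": 60
}}

```text
clock: 1.8
position: [0.5214, 0.2749, 0.1844]
ee_rot: [0.001, 0.598, 0.802, -0.0]
contact_force: [-0.5, 0.7, -0.5]
width: 0.0473
```

```bash
python3 plan.py "[(.519,.277,.082,1.862,5)]"; python3 -c "
from h import *
d=grab('scene');cv2.imwrite('pics/s1.png',cv2.resize(d['frame'][90:290,290:490],(600,600))[:,:,::-1])"
```

```text
[0.02, -0.01, 0.68, 0.0, 0.0, 0.0, 0.02, -0.01, 0.68, 0.0, 0.0, 0.0, 0.02, -0.01, 0.68, 0.0, 0.0, 0.0, 0.02, -0.01, 0.69, 0.0, 0.0, -0.01, 0.01, -0.02, 0.68, 0.0, 0.01, 0.0]
end [0.519  0.2769 0.0821] 1.8614 5
now 1.8 [0.5214 0.2749 0.1844] 1.8599 [-0.47  0.7  -0.47] [-0.018 -0.012 -0.027] 0.0473
```

View pics/s1.png

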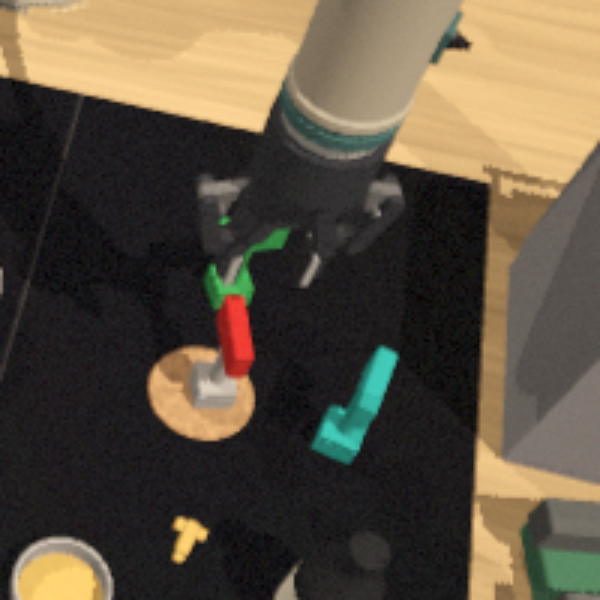

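```bash
python3 -c "
from h import *
d=grab('scene')
for p in[(.5214,.2749,.1844),(.52,.277,.113),(.52,.277,.0),(.5214,.2749,.2)]: print(p,(w2px(d,p)-[290,90])*3)"
```

```text
(0.5214, 0.2749, 0.1844) [258.81867559 274.85160195]
(0.52, 0.277, 0.113) [238.52834983 325.16611412]
(0.52, 0.277, 0.0) [206.94989033 394.11441111]
(0.5214, 0.2749, 0.2) [264.3192383 262.751788 ]
```

The scene crop shows the red handle at about (236,335) and the fingertips centred near (268,272). That matches the projected TCP, so I'm descending.

Request:
{"method": "apply_moves", "body": {
  "commands": [0.02,0,0.68,0.0,0.0,0.0,0.02,0,0.68,0.0,0.0,0.0,0.02,0,0.68,0.0,0.0,0.0,0.02,0,0.69,0.0,0.0,0,0.01,0,0.68,0.0,0,0.0,0,0,0,0,0,0]
}}

```text
clock: 2.5
position: [0.5152, 0.2798, 0.0804]
ee_rot: [-0.002, 0.596, 0.803, -0.003]
contact_force: [0.1, -0.5, -0.1]
width: 0.0474
```

Request:
{"method": "apply_moves", "body": {
  "commands": [0,0,0,0,0,0,0,0,0,0,0,0,0,0,0,0,0,0,0,0,0,0,0,0],
  "jaw": -1,
  "newtons": 80
}}

```text
clock: 2.9
position: [0.5191, 0.2803, 0.0842]
ee_rot: [0.001, 0.597, 0.802, 0.001]
contact_force: [0.3, 1.0, 3.0]
width: 0.0145
```

```bash
python3 plan.py "[(.519,.277,.19,1.862,4)]"
```

```text
[-0.03, -0.01, -0.88, 0.0, 0.0, 0.0, -0.02, -0.01, -0.88, 0.01, 0.0, 0.0, -0.03, 0.0, -0.88, 0.0, 0.0, 0.0, -0.02, -0.01, -0.89, 0.01, 0.0, 0.0]
end [0.5189 0.277  0.1901] 1.8623 4
now 2.9 [0.5191 0.2803 0.0842] 1.8623 [0.28 0.95 3.02] [0.165 0.026 0.007] 0.0145
```

Request:
{"method": "apply_moves", "body": {
  "commands": [0,0,-0.88,0,0,0,0,0,-0.88,0,0,0,0,0,-0.88,0,0,0,0,0,-0.88,0,0,0,0,0,0,0,0,0]
}}

```text
clock: 3.4
position: [0.5205, 0.2806, 0.1922]
ee_rot: [0.002, 0.597, 0.802, 0.004]
contact_force: [-0.0, -0.2, -2.4]
width: 0.015
```

```bash
cat >> plan.py <<'E'
E
python3 -c "
from plan import *
for i in range(8):
    p,r,s=pose();print(s['clock'],p.round(4),round(yawof(r),4),np.round(s['contact_force'],1),np.round(s['moment'],3),s['width'].round(4),np.round(s['qpos'],3));d=grab('scene')
cv2.imwrite('pics/s2.png',cv2.resize(d['frame'][90:290,290:490],(600,600))[:,:,::-1])
"
```

```text
Traceback (most recent call last):
AttributeError: 'float' object has no attribute 'round'
```

```bash
cat > obs.py <<'E'
from plan import *
def obs(n=6,show=True):
    P=[];Y=[];Fo=[];M=[]
    for i in range(n):
        p,r,s=pose();P.append(p);Y.append(r.as_rotvec());Fo.append(s['contact_force']);M.append(s['moment'])
        if i<n-1: d=grab('scene')
    Y=[yawof(R.from_rotvec(y)) for y in Y]
    if show:
        print('t',s['clock'],'P',np.mean(P,0).round(4),'sd',np.std(P,0).round(4),'yaw',np.mean(Y).round(4),np.std(Y).round(4),'F',np.mean(Fo,0).round(2),np.std(Fo,0).round(2),'M',np.mean(M,0).round(3),np.std(M,0).round(3),'w',round(s['width'],4))
    return np.mean(P,0),np.mean(Y)
E
python3 -c "
from obs import *
obs(8);d=grab('scene')
cv2.imwrite('pics/s2.png',cv2.resize(d['frame'][90:290,290:490],(600,600))[:,:,::-1])
"
```

```text
t 3.75 P [0.5179 0.2795 0.1879] sd [0.0012 0.0005 0.002 ] yaw 1.8624 0.0001 F [ 0.03  0.19 -2.69] [0.49 0.42 0.67] M [ 0.018 -0.008 -0.005] [0.045 0.022 0.014] w 0.0148
```

View pics/s2.png

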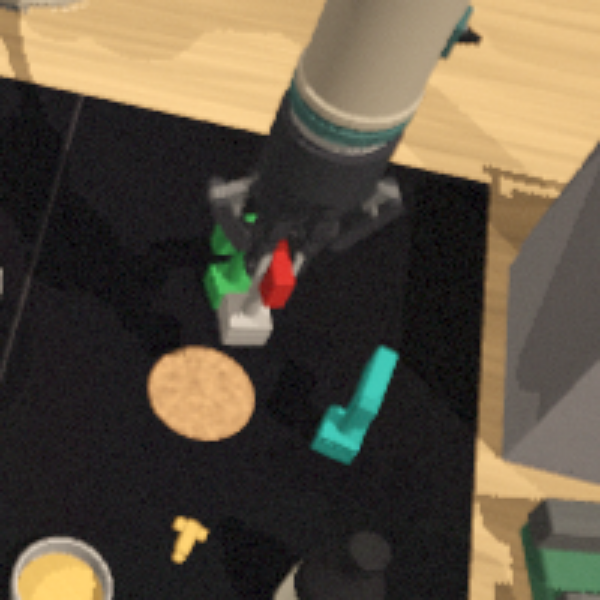

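The wrench is held upright, with its socket at (245,318) clear of the cork. Next is the red nut.

Run:
```python
from plan import *
rows([(.5747,-.0086,.170,.91,12)])
```

```text
[-0.81, -0.08, 0.05, 0.0, 0.0, 0.53, -0.82, -0.01, 0.05, 0.0, 0.0, 0.53, -0.81, 0.05, 0.05, 0.0, 0.0, 0.53, -0.81, 0.12, 0.05, 0.0, 0.0, 0.53, -0.8, 0.18, 0.05, 0.0, 0.0, 0.53, -0.78, 0.24, 0.05, 0.0, 0.0, 0.53, -0.76, 0.3, 0.05, 0.0, 0.0, 0.53, -0.73, 0.36, 0.04, 0.0, 0.0, 0.53, -0.7, 0.42, 0.05, 0.0, 0.0, 0.53, -0.66, 0.47, 0.04, 0.0, 0.0, 0.53, -0.62, 0.53, 0.05, -0.01, 0.01, 0.52, -0.58, 0.57, 0.04, 0.0, 0.0, 0.53]
end [ 0.5747 -0.0086  0.17  ] 0.91 12
```

Request:
{"method": "apply_moves", "body": {
  "commands": [-0.81,-0.08,0.05,0.0,0.0,0.53,-0.82,-0.01,0.05,0.0,0.0,0.53,-0.81,0.05,0.05,0.0,0.0,0.53,-0.81,0.12,0.05,0.0,0.0,0.53,-0.8,0.18,0.05,0.0,0.0,0.53,-0.78,0.24,0.05,0.0,0.0,0.53,-0.76,0.3,0.05,0.0,0.0,0.53,-0.73,0.36,0.04,0.0,0.0,0.53,-0.7,0.42,0.05,0.0,0.0,0.53,-0.66,0.47,0.04,0.0,0.0,0.53,-0.62,0.53,0.05,0,0,0.52,-0.58,0.57,0.04,0.0,0.0,0.53,0,0,0,0,0,0,0,0,0,0,0,0,0,0,0,0,0,0,0,0,0,0,0,0]
}}

```text
clock: 5.4
position: [0.5751, -0.0073, 0.1712]
ee_rot: [-0.0, 0.898, 0.44, -0.0]
contact_force: [-0.0, -0.4, -2.4]
width: 0.0149
```

Run:
```python
from obs import *
p,y=obs(5)
d=grab('scene')
q=w2px(d,(.575,-.009,.1));u,v=int(q[0]),int(q[1])
cv2.imwrite('pics/s3.png',cv2.resize(d['frame'][v-50:v+50,u-60:u+60],(720,600),interpolation=cv2.INTER_CUBIC)[:,:,::-1])
f,h=handle=__import__('fit').handle([d],p[0],p[1],y-np.pi/2,p[2]-.0783+.075,p[2]-.0783+.109);print(f,h)
print((w2px(d,(.5747,-.0086,.077))-[u-60,v-50])*6)
```

```text
t 5.6 P [ 0.5752 -0.0075  0.1713] sd [0.0001 0.0001 0.0001] yaw 0.9113 0.0001 F [-0.28 -0.28 -2.72] [0.35 0.33 0.33] M [ 0.015 -0.014 -0.003] [0.03  0.009 0.014] w 0.0146
0.5780881552693633 [ 0.57223589 -0.02126706  0.253147  ]
[362.62572898 334.37323148]
```

View pics/s3.png

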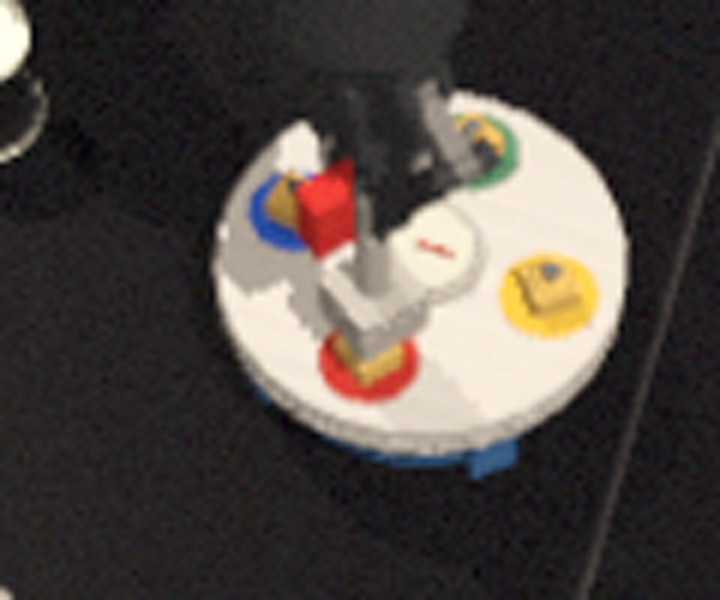

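The socket at (372,320) sits right above the red nut at (365,360), with its sides parallel to the nut's.

Request:
{"method": "apply_moves", "body": {
  "commands": [-0.04,0,0.3,0,0,0,0,0,0.3,0,0,0,0,0,0.1,0,0,0,0,0,0.1,0,0,0,0,0,0.1,0,0,0]
}}

```text
clock: 6.15
position: [0.5748, -0.0094, 0.144]
ee_rot: [0.0, 0.898, 0.439, 0.0]
contact_force: [0.4, -1.7, -2.3]
width: 0.0148
```

```bash
python3 -c "
from obs import *
obs(2)"
```

```text
t 6.2 P [ 0.5748 -0.0094  0.1438] sd [0.     0.     0.0002] yaw 0.9099 0.0 F [ 0.79 -1.2  -2.73] [0.43 0.48 0.44] M [-0.182 -0.246  0.003] [0.048 0.117 0.042] w 0.0145
```

Request:
{"method": "apply_moves", "body": {
  "commands": [0,0,0.07,0,0,0,0,0,0.07,0,0,0,0,0,0.05,0,0,0,0,0,0,0,0,0]
}}

```text
clock: 6.6
position: [0.5749, -0.0093, 0.1402]
ee_rot: [0.0, 0.898, 0.44, 0.001]
contact_force: [-1.7, -0.4, 5.8]
width: 0.0152
```

```bash
python3 -c "
from obs import *
obs(3)"
```

```text
t 6.7 P [ 0.5749 -0.0093  0.1402] sd [0. 0. 0.] yaw 0.9101 0.0 F [-1.12 -0.88  5.85] [0.42 0.56 0.14] M [-0.113  0.202  0.012] [0.016 0.03  0.034] w 0.0148
```

Request:
{"method": "apply_moves", "body": {
  "commands": [0,0,-0.03,0,0,0.4,0,0,0,0,0,0.8,0,0,0,0,0,0.8,0,0,0,0,0,0.8,0,0,0,0,0,0.8,0,0,0,0,0,0.8,0,0,0,0,0,0.8,0,0,0,0,0,0.8,0,0,0,0,0,0.45,0,0,0,0,0,0]
}}

```text
clock: 7.7
position: [0.5746, -0.0107, 0.1402]
ee_rot: [0.001, 1.0, -0.028, 0.0]
contact_force: [-0.6, -3.6, 3.4]
width: 0.0149
```

```bash
python3 -c "
from obs import *
obs(4)"
```

```text
t 7.85 P [ 0.5746 -0.0106  0.1402] sd [0. 0. 0.] yaw -0.0557 0.0005 F [-1.13 -4.88  3.47] [0.48 0.77 0.16] M [-1.226  0.199  0.02 ] [0.111 0.035 0.017] w 0.0145
```

Request:
{"method": "apply_moves", "body": {
  "commands": [0,0.05,-0.02,0,0,0,0,0,0,0,0,0]
}}

```text
clock: 8.05
position: [0.5746, -0.011, 0.1403]
ee_rot: [0.0, 1.0, -0.028, 0.0]
contact_force: [-0.5, -3.3, 2.0]
width: 0.0149
```

```bash
python3 -c "
from obs import *
obs(6)"
```

```text
t 8.3 P [ 0.5746 -0.0109  0.1402] sd [0. 0. 0.] yaw -0.0569 0.0001 F [-0.71 -3.65  1.68] [0.35 0.28 0.55] M [-0.898  0.072  0.054] [0.069 0.022 0.035] w 0.0146
```

Request:
{"method": "apply_moves", "body": {
  "commands": [0,0,0,0,0,-0.6,0,0,0,0,0,-0.6,0,0,0,0,0,0,0,0,-0.15,0,0,0,0,0,-0.4,0,0,0,0,0,-0.5,0,0,0,0,0,0,0,0,0]
}}

```text
clock: 9.0
position: [0.5759, -0.01, 0.1739]
ee_rot: [-0.001, 0.998, 0.061, 0.002]
contact_force: [0.2, -0.7, -2.0]
width: 0.0151
```

```bash
python3 -c "
from obs import *
obs(4)
rows([(.4602,.0008,.171,.96,7)])"
```

```text
t 9.15 P [ 0.575  -0.0101  0.1725] sd [0.0007 0.0001 0.001 ] yaw 0.1219 0.0002 F [ 0.05 -0.52 -2.63] [0.32 0.31 0.36] M [-0.013  0.016  0.015] [0.016 0.012 0.012] w 0.0149
[-0.53, -0.12, 0.0, 0.0, 0.0, -0.8, -0.51, -0.18, 0.0, 0.0, 0.0, -0.8, -0.49, -0.24, 0.0, 0.0, 0.0, -0.8, -0.46, -0.3, 0.0, 0.0, 0.0, -0.8, -0.42, -0.35, 0.0, 0.0, 0.0, -0.8, -0.37, -0.4, 0.01, 0.0, 0.0, -0.79, -0.32, -0.44, 0.0, -0.01, 0.0, -0.8]
end [0.4602 0.001  0.1711] 0.9607 7
```

Request:
{"method": "apply_moves", "body": {
  "commands": [-0.53,-0.12,0.0,0.0,0.0,-0.8,-0.51,-0.18,0.0,0.0,0.0,-0.8,-0.49,-0.24,0.0,0.0,0.0,-0.8,-0.46,-0.3,0.0,0.0,0.0,-0.8,-0.42,-0.35,0.0,0.0,0.0,-0.8,-0.37,-0.4,0.01,0.0,0.0,-0.79,-0.32,-0.44,0.0,0,0.0,-0.8,0,0,0,0,0,0,0,0,0.2,0,0,0,0,0,0.2,0,0,0,0,0,0.1,0,0,0,0,0,0.1,0,0,0,0,0,0.1,0,0,0,0,0,0,0,0,0]
}}

```text
clock: 10.55
position: [0.4605, 0.0004, 0.1497]
ee_rot: [-0.0, 0.887, 0.462, -0.0]
contact_force: [0.2, 0.1, -2.9]
width: 0.0146
```

```bash
python3 -c "
from obs import *
obs(3)
d=grab('top')
from fit import *
print(nut([d],.5747,-.0086))
q=w2px(d,(.517,-.003,.07));u,v=int(q[0]),int(q[1])
cv2.imwrite('pics/t4.png',cv2.resize(d['frame'][v-38:v+38,u-38:u+38],(600,600),interpolation=cv2.INTER_CUBIC)[:,:,::-1])
"
```

```text
t 10.65 P [4.607e-01 4.000e-04 1.500e-01] sd [0.0001 0.     0.0002] yaw 0.9608 0.0 F [-0.19  0.3  -2.6 ] [0.3  0.14 0.38] M [-0.041  0.037 -0.009] [0.028 0.02  0.037] w 0.0151
(np.float64(22842.865234375), array([ 0.5633446 , -0.00733136,  0.2710478 ]))
```

View pics/t4.png

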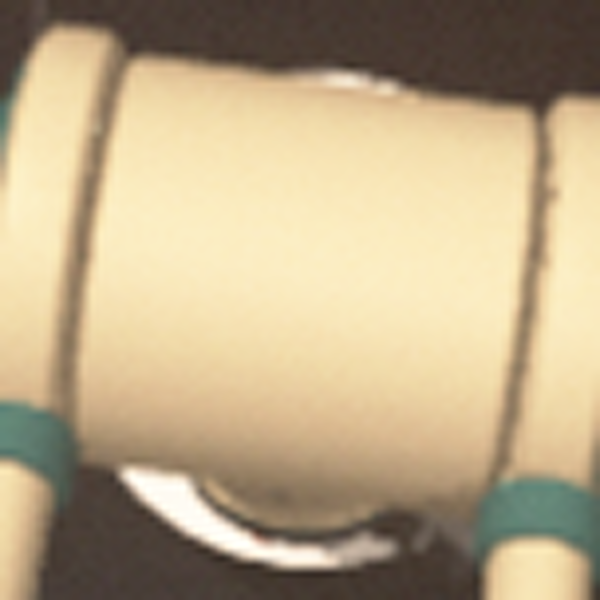

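The top view is blocked by the arm. I'll check nut a with the scene camera instead, while going down on green.

Request:
{"method": "apply_moves", "body": {
  "commands": [0,0,0.1,0,0,0,0,0,0.1,0,0,0,0,0,0.1,0,0,0,0,0,0,0,0,0]
}}

```text
clock: 11.1
position: [0.4603, 0.0005, 0.1408]
ee_rot: [-0.0, 0.887, 0.462, -0.0]
contact_force: [0.6, -0.3, -3.5]
width: 0.0148
```

```bash
python3 -c "
from obs import *
obs(3)
from fit import *
d=grab('scene');print(nut([d],.575,-.0075))
"
```

```text
t 11.2 P [4.605e-01 4.000e-04 1.410e-01] sd [0.0001 0.     0.0002] yaw 0.961 0.0 F [ 0.04  0.15 -2.46] [0.63 0.35 0.78] M [ 0.01  -0.02  -0.007] [0.015 0.016 0.032] w 0.0147
(np.float64(296343.8125), array([ 0.57402437, -0.00737381,  0.14362469]))
```

Request:
{"method": "apply_moves", "body": {
  "commands": [0,0,0,0,0,0.4,0,0,0,0,0,0.8,0,0,0,0,0,0.8,0,0,0,0,0,0.8,0,0,0,0,0,0.8,0,0,0,0,0,0.8,0,0,0,0,0,0.8,0,0,0,0,0,0.8,0,0,0,0,0,0.45,0,0,0,0,0,0]
}}

```text
clock: 12.25
position: [0.4597, -0.0002, 0.1413]
ee_rot: [0.001, 1.0, -0.003, -0.001]
contact_force: [-1.5, -2.6, -1.4]
width: 0.0146
```

```bash
python3 -c "
from obs import *
obs(5)"
```

```text
t 12.45 P [ 4.597e-01 -1.000e-04  1.413e-01] sd [0.     0.0001 0.    ] yaw -0.0048 0.0004 F [-2.85 -2.48 -0.13] [0.74 0.65 0.86] M [-0.599  0.737  0.062] [0.063 0.097 0.041] w 0.0149
```

Request:
{"method": "apply_moves", "body": {
  "commands": [0,0,0,0,0,-0.6,0,0,0,0,0,-0.6,0,0,0,0,0,0,0,0,-0.15,0,0,0,0,0,-0.4,0,0,0,0,0,-0.5,0,0,0,0,0,0,0,0,0]
}}

```text
clock: 13.15
position: [0.4632, 0.0004, 0.175]
ee_rot: [0.0, 0.996, 0.086, 0.003]
contact_force: [0.3, -0.7, -2.1]
width: 0.0146
```

```bash
python3 -c "
from obs import *
obs(4)
rows([(.5234,.0524,.171,.69,6)])"
```

```text
t 13.3 P [4.619e-01 4.000e-04 1.736e-01] sd [0.0009 0.0001 0.0009] yaw 0.1726 0.0002 F [ 0.08  0.25 -2.98] [0.13 0.59 0.52] M [ 0.007  0.007 -0.019] [0.041 0.03  0.018] w 0.0147
[0.39, -0.22, 0.01, 0.0, 0.0, -0.57, 0.41, -0.19, 0.01, 0.0, 0.0, -0.58, 0.43, -0.15, 0.01, 0.0, 0.0, -0.57, 0.44, -0.12, 0.01, 0.0, 0.0, -0.58, 0.44, -0.08, 0.01, 0.0, 0.0, -0.57, 0.45, -0.04, 0.0, 0.0, 0.0, -0.58]
end [0.5234 0.0523 0.1711] 0.6904 6
```

Request:
{"method": "apply_moves", "body": {
  "commands": [0.39,-0.22,0.01,0.0,0.0,-0.57,0.41,-0.19,0.01,0.0,0.0,-0.58,0.43,-0.15,0.01,0.0,0.0,-0.57,0.44,-0.12,0.01,0.0,0.0,-0.58,0.44,-0.08,0.01,0.0,0.0,-0.57,0.45,-0.04,0.0,0.0,0.0,-0.58,0,0,0,0,0,0,0,0,0.2,0,0,0,0,0,0.2,0,0,0,0,0,0.1,0,0,0,0,0,0.1,0,0,0,0,0,0.1,0,0,0,0,0,0,0,0,0]
}}

```text
clock: 14.6
position: [0.5232, 0.0522, 0.15]
ee_rot: [-0.0, 0.941, 0.338, 0.0]
contact_force: [0.0, -0.6, -1.3]
width: 0.0149
```

```bash
python3 -c "
from obs import *
obs(3)"
```

```text
t 14.7 P [0.5232 0.0522 0.1501] sd [0.     0.     0.0001] yaw 0.6907 0.0001 F [ 0.27  0.03 -1.79] [0.18 0.43 0.45] M [ 0.03  -0.022 -0.001] [0.014 0.043 0.013] w 0.0145
```

Request:
{"method": "apply_moves", "body": {
  "commands": [0,0,0.1,0,0,0,0,0,0.1,0,0,0,0,0,0.1,0,0,0,0,0,0,0,0,0,0,0,0,0,0,0.4,0,0,0,0,0,0.8,0,0,0,0,0,0.8,0,0,0,0,0,0.8,0,0,0,0,0,0.8,0,0,0,0,0,0.8,0,0,0,0,0,0.8,0,0,0,0,0,0.8,0,0,0,0,0,0.45,0,0,0,0,0,0]
}}

```text
clock: 16.1
position: [0.5221, 0.0518, 0.1412]
ee_rot: [0.001, 0.991, -0.137, -0.001]
contact_force: [-2.3, -1.0, 0.1]
width: 0.015
```

```bash
python3 -c "
from obs import *
obs(5)"
```

```text
t 16.3 P [0.5222 0.0518 0.1412] sd [0. 0. 0.] yaw -0.2751 0.0004 F [-2.89 -1.57  0.11] [0.41 0.6  0.32] M [-0.411  0.751  0.05 ] [0.063 0.084 0.04 ] w 0.0148
```

Request:
{"method": "apply_moves", "body": {
  "commands": [0,0,0,0,0,-0.6,0,0,0,0,0,-0.6,0,0,0,0,0,0,0,0,-0.15,0,0,0,0,0,-0.4,0,0,0,0,0,-0.5,0,0,0,0,0,0,0,0,0]
}}

```text
clock: 17.0
position: [0.5259, 0.0523, 0.1758]
ee_rot: [-0.0, 0.999, -0.049, 0.004]
contact_force: [0.3, 0.5, -2.6]
width: 0.0145
```

```bash
python3 -c "
from obs import *
obs(4)
rows([(.5129,-.0621,.171,1.335,10)])"
```

```text
t 17.15 P [0.5245 0.0523 0.1742] sd [0.0009 0.     0.0011] yaw -0.097 0.0001 F [-0.34 -0.05 -2.48] [0.38 0.43 0.17] M [-0.009 -0.003 -0.013] [0.037 0.033 0.011] w 0.015
[0.0, 0.38, 0.01, 0.0, 0.0, -0.95, -0.05, 0.38, 0.01, 0.0, 0.0, -0.96, -0.11, 0.37, 0.01, 0.0, 0.0, -0.95, -0.16, 0.35, 0.0, 0.0, 0.0, -0.96, -0.2, 0.32, 0.01, 0.0, 0.0, -0.95, -0.25, 0.29, 0.0, 0.0, 0.0, -0.96, -0.29, 0.25, 0.01, 0.0, 0.0, -0.95, -0.32, 0.21, 0.0, 0.0, 0.0, -0.96, -0.35, 0.16, 0.01, 0.0, 0.0, -0.95, -0.37, 0.11, 0.0, 0.0, 0.0, -0.96]
end [ 0.5129 -0.0621  0.1711] 1.3356 10
```

Request:
{"method": "apply_moves", "body": {
  "commands": [0.0,0.38,0.01,0.0,0.0,-0.95,-0.05,0.38,0.01,0.0,0.0,-0.96,-0.11,0.37,0.01,0.0,0.0,-0.95,-0.16,0.35,0.0,0.0,0.0,-0.96,-0.2,0.32,0.01,0.0,0.0,-0.95,-0.25,0.29,0.0,0.0,0.0,-0.96,-0.29,0.25,0.01,0.0,0.0,-0.95,-0.32,0.21,0.0,0.0,0.0,-0.96,-0.35,0.16,0.01,0.0,0.0,-0.95,-0.37,0.11,0.0,0.0,0.0,-0.96,0,0,0,0,0,0,0,0,0.2,0,0,0,0,0,0.2,0,0,0,0,0,0.1,0,0,0,0,0,0.1,0,0,0,0,0,0.1,0,0,0,0,0,0,0,0,0]
}}

```text
clock: 18.85
position: [0.5126, -0.0619, 0.1495]
ee_rot: [-0.0, 0.785, 0.619, -0.0]
contact_force: [0.7, -0.1, -2.6]
width: 0.0147
```

```bash
python3 -c "
from obs import *
obs(3)"
```

```text
t 18.95 P [ 0.5127 -0.0619  0.1497] sd [0.0001 0.     0.0002] yaw 1.3359 0.0 F [ 0.09  0.08 -2.59] [0.57 0.71 0.04] M [0.097 0.026 0.02 ] [0.035 0.015 0.014] w 0.0148
```

Request:
{"method": "apply_moves", "body": {
  "commands": [0,0,0.1,0,0,0,0,0,0.1,0,0,0,0,0,0.1,0,0,0,0,0,0,0,0,0,0,0,0,0,0,0.4,0,0,0,0,0,0.8,0,0,0,0,0,0.8,0,0,0,0,0,0.8,0,0,0,0,0,0.8,0,0,0,0,0,0.8,0,0,0,0,0,0.8,0,0,0,0,0,0.8,0,0,0,0,0,0.45,0,0,0,0,0,0]
}}

```text
clock: 20.35
position: [0.5125, -0.0629, 0.1408]
ee_rot: [0.001, 0.983, 0.184, -0.001]
contact_force: [-0.7, -1.5, -3.5]
width: 0.0151
```

```bash
python3 -c "
from obs import *
obs(5)
from fit import *
d=grab('scene')
for n,q,w in(('a',(.575,-.0075),.908),('b',(.5231,.0555),.65),('c',(.46,.0038),.951)): print(n,nut([d],*q)[1].round(4),w)
q=w2px(d,(.517,-.003,.07));u,v=int(q[0]),int(q[1])
cv2.imwrite('pics/s5.png',cv2.resize(d['frame'][v-40:v+40,u-45:u+45],(720,640)[:2] if 0 else (675,600),interpolation=cv2.INTER_CUBIC)[:,:,::-1])
"
```

```text
t 20.55 P [ 0.5125 -0.0629  0.1408] sd [0. 0. 0.] yaw 0.37 0.0004 F [-0.65 -1.59 -3.75] [0.29 0.3  0.34] M [-0.516  0.117  0.04 ] [0.087 0.016 0.025] w 0.0148
a [ 0.5745 -0.0073  0.1306] 0.908
b [0.5232 0.0555 1.4833] 0.65
c [0.4598 0.0042 0.1517] 0.951
```

View pics/s5.png

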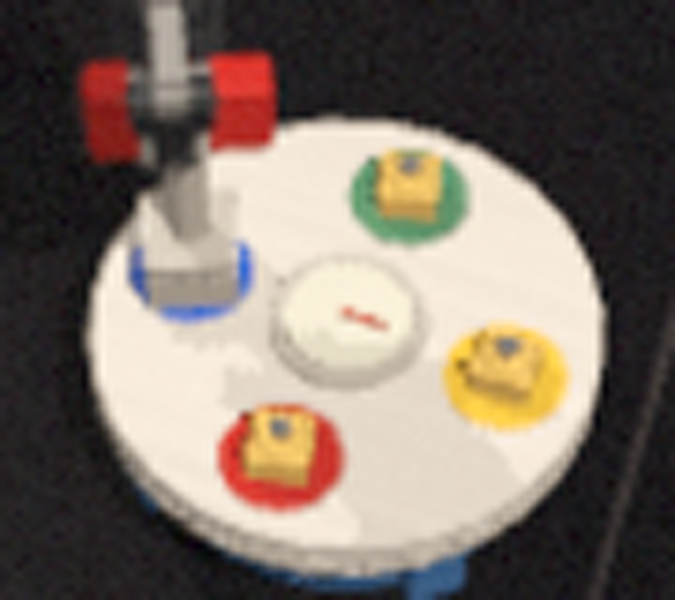

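All three released nuts have turned about 0.77 to 0.80 rad by the scene fit. In the crop, red is at (280,455), yellow at (505,375) and green at (408,195), with the wrench on blue at (195,270). The second pass starts on red.

Request:
{"method": "apply_moves", "body": {
  "commands": [0,0,0,0,0,-0.6,0,0,0,0,0,-0.6,0,0,0,0,0,0,0,0,-0.15,0,0,0,0,0,-0.4,0,0,0,0,0,-0.4,0,0,0,0,0,-0.1,0,0,0,0,0,0,0,0,0]
}}

```text
clock: 21.4
position: [0.5135, -0.0623, 0.1738]
ee_rot: [0.001, 0.963, 0.271, 0.001]
contact_force: [0.3, -0.1, -2.7]
width: 0.0146
```

```bash
python3 -c "
from obs import *
obs(3)
rows([(.5747,-.0108,.171,.135,5)])"
```

```text
t 21.5 P [ 0.513  -0.0622  0.1731] sd [0.0004 0.0001 0.0005] yaw 0.5483 0.0 F [ 0.2   0.17 -2.77] [0.1  0.36 0.08] M [ 0.013  0.034 -0.001] [0.023 0.017 0.029] w 0.0147
[0.53, -0.08, 0.01, 0.0, 0.0, 0.55, 0.52, -0.12, 0.01, 0.0, 0.0, 0.55, 0.51, -0.16, 0.01, 0.0, 0.0, 0.55, 0.5, -0.2, 0.01, 0.0, 0.0, 0.55, 0.48, -0.25, 0.01, 0.0, 0.0, 0.56]
end [ 0.5746 -0.0108  0.1711] 0.1343 5
```

Request:
{"method": "apply_moves", "body": {
  "commands": [0.53,-0.08,0.01,0.0,0.0,0.55,0.52,-0.12,0.01,0.0,0.0,0.55,0.51,-0.16,0.01,0.0,0.0,0.55,0.5,-0.2,0.01,0.0,0.0,0.55,0.48,-0.25,0.01,0.0,0.0,0.56,0,0,0,0,0,0,0,0,0.2,0,0,0,0,0,0.2,0,0,0,0,0,0.1,0,0,0,0,0,0.1,0,0,0,0,0,0.1,0,0,0,0,0,0.1,0,0,0,0,0,0.1,0,0,0,0,0,0.08,0,0,0,0,0,0,0,0,0]
}}

```text
clock: 23.0
position: [0.5746, -0.0108, 0.1412]
ee_rot: [-0.0, 0.998, 0.067, -0.0]
contact_force: [0.6, -0.3, -2.1]
width: 0.0149
```

```bash
python3 -c "
from obs import *
obs(3)"
```

```text
t 23.1 P [ 0.5747 -0.0108  0.1414] sd [0.0001 0.     0.0002] yaw 0.1346 0.0 F [ 0.18  0.04 -1.98] [0.4  0.25 0.35] M [ 0.001  0.002 -0.007] [0.031 0.03  0.022] w 0.0149
```

Request:
{"method": "apply_moves", "body": {
  "commands": [0,0,0,0,0,0.63,0,0,0,0,0,0.8,0,0,0,0,0,0.8,0,0,0,0,0,0.8,0,0,0,0,0,0.7,0,0,0,0,0,0.5,0,0,0,0,0,0,0,0,0,0,0,0]
}}

```text
clock: 23.9
position: [0.5738, -0.0113, 0.1417]
ee_rot: [0.001, 0.969, -0.246, -0.001]
contact_force: [-2.8, -1.4, -0.2]
width: 0.0149
```

```bash
python3 -c "
from obs import *
obs(4)"
```

```text
t 24.05 P [ 0.5739 -0.0112  0.1416] sd [0. 0. 0.] yaw -0.4984 0.0003 F [-3.44 -1.94  0.16] [0.52 0.47 0.5 ] M [-0.571  0.885  0.078] [0.029 0.036 0.028] w 0.0147
```

Request:
{"method": "apply_moves", "body": {
  "commands": [0,0,0,0,0,0.33,0,0,0,0,0,0.33,0,0,0,0,0,0]
}}

```text
clock: 24.35
position: [0.5738, -0.0111, 0.1416]
ee_rot: [0.001, 0.956, -0.295, -0.001]
contact_force: [-4.8, -3.1, 2.2]
width: 0.0148
```

```bash
python3 -c "
from obs import *
obs(4)"
```

```text
t 24.5 P [ 0.5738 -0.0111  0.1416] sd [0. 0. 0.] yaw -0.5975 0.0004 F [-4.45 -1.84  1.41] [0.23 0.85 0.46] M [-0.614  1.177  0.079] [0.022 0.021 0.021] w 0.0147
```

Still running at about 0.08 N m.

Request:
{"method": "apply_moves", "body": {
  "commands": [0,0,0,0,0,0.33,0,0,0,0,0,0.33,0,0,0,0,0,0]
}}

```text
clock: 24.8
position: [0.5736, -0.0111, 0.1415]
ee_rot: [0.001, 0.94, -0.341, -0.001]
contact_force: [-4.8, -2.0, 1.3]
width: 0.0147
```

```bash
python3 -c "
from obs import *
obs(4)"
```

```text
t 24.95 P [ 0.5736 -0.0111  0.1415] sd [0. 0. 0.] yaw -0.6961 0.0003 F [-4.86 -1.91  1.4 ] [0.21 0.16 0.36] M [-0.608  1.214  0.16 ] [0.045 0.015 0.019] w 0.0147
```

Request:
{"method": "apply_moves", "body": {
  "commands": [0,0,0,0,0,0.17,0,0,0,0,0,0]
}}

```text
clock: 25.15
position: [0.5735, -0.0111, 0.1415]
ee_rot: [0.001, 0.936, -0.353, -0.001]
contact_force: [-4.7, -1.7, 0.6]
width: 0.0149
```

```bash
python3 -c "
from obs import *
obs(5)"
```

```text
t 25.35 P [ 0.5735 -0.0111  0.1415] sd [0. 0. 0.] yaw -0.7213 0.0002 F [-5.19 -2.34  1.11] [0.29 0.5  0.37] M [-0.599  1.25   0.217] [0.036 0.025 0.029] w 0.0143
```

Request:
{"method": "apply_moves", "body": {
  "commands": [0,0,0,0,0,-0.6,0,0,0,0,0,-0.6,0,0,0,0,0,-0.53,0,0,0,0,0,0,0,0,-0.15,0,0,0,0,0,-0.4,0,0,0,0,0,-0.4,0,0,0,0,0,-0.1,0,0,0,0,0,0,0,0,0]
}}

```text
clock: 26.25
position: [0.5761, -0.0107, 0.1748]
ee_rot: [-0.001, 0.973, -0.23, 0.002]
contact_force: [0.1, 0.8, -2.6]
width: 0.0148
```

```bash
python3 -c "
from obs import *
obs(2)
rows([(.4598,-.0001,.171,.155,7)])"
```

```text
t 26.3 P [ 0.5757 -0.0107  0.1744] sd [0.0004 0.     0.0004] yaw -0.4641 0.0 F [ 0.27  0.67 -2.53] [0.16 0.14 0.03] M [ 0.037 -0.002 -0.03 ] [0.033 0.029 0.011] w 0.0148
[-0.51, 0.2, 0.01, 0.0, 0.0, -0.59, -0.53, 0.16, 0.01, 0.0, 0.0, -0.59, -0.54, 0.11, 0.01, 0.0, 0.0, -0.59, -0.55, 0.06, 0.02, 0.0, 0.0, -0.59, -0.55, 0.01, 0.01, 0.0, 0.0, -0.59, -0.55, -0.04, 0.02, 0.0, -0.01, -0.59, -0.55, -0.09, 0.01, 0.0, 0.0, -0.59]
end [ 4.599e-01 -2.000e-04  1.710e-01] 0.1554 7
```

Request:
{"method": "apply_moves", "body": {
  "commands": [-0.5,0.2,0.0,0.0,0.0,-0.59,-0.52,0.16,0.0,0.0,0.0,-0.59,-0.54,0.11,0.01,0.0,0.0,-0.59,-0.55,0.06,0.01,0.0,0.0,-0.59,-0.55,0.01,0.01,0.0,0.0,-0.59,-0.55,-0.04,0.01,0.0,0,-0.59,-0.55,-0.09,0.01,0.0,0.0,-0.59,0,0,0,0,0,0,0,0,0.2,0,0,0,0,0,0.2,0,0,0,0,0,0.1,0,0,0,0,0,0.1,0,0,0,0,0,0.1,0,0,0,0,0,0.1,0,0,0,0,0,0.1,0,0,0,0,0,0.08,0,0,0,0,0,0,0,0,0]
}}

```text
clock: 28.0
position: [0.4597, -0.0006, 0.1419]
ee_rot: [-0.0, 0.997, 0.078, -0.0]
contact_force: [-0.9, -0.1, -3.0]
width: 0.0148
```

```bash
python3 -c "
from obs import *
obs(2)"
```

```text
t 28.05 P [ 0.4597 -0.0006  0.142 ] sd [0.0001 0.     0.0001] yaw 0.1555 0.0 F [-0.25  0.02 -2.76] [0.61 0.14 0.19] M [ 0.006  0.013 -0.019] [0.007 0.008 0.019] w 0.0147
```

Request:
{"method": "apply_moves", "body": {
  "commands": [0,0,0,0,0,0.6,0,0,0,0,0,0.8,0,0,0,0,0,0.8,0,0,0,0,0,0.8,0,0,0,0,0,0.6,0,0,0,0,0,0.5,0,0,0,0,0,0,0,0,0,0,0,0]
}}

```text
clock: 28.85
position: [0.4585, -0.0006, 0.1421]
ee_rot: [0.0, 0.974, -0.227, -0.001]
contact_force: [-4.1, -0.6, 0.1]
width: 0.0147
```

```bash
python3 -c "
from obs import *
obs(4)"
```

```text
t 29.0 P [ 0.4586 -0.0006  0.1421] sd [0. 0. 0.] yaw -0.4581 0.0003 F [-4.27 -0.21  0.34] [0.43 0.67 0.19] M [-0.083  1.044  0.09 ] [0.011 0.087 0.032] w 0.015
```

Request:
{"method": "apply_moves", "body": {
  "commands": [0,0,0,0,0,0.33,0,0,0,0,0,0.33,0,0,0,0,0,0]
}}

```text
clock: 29.3
position: [0.4585, -0.0006, 0.142]
ee_rot: [0.0, 0.961, -0.276, -0.001]
contact_force: [-4.9, -0.1, 0.3]
width: 0.0147
```

```bash
python3 -c "
from obs import *
obs(4)"
```

```text
t 29.45 P [ 0.4585 -0.0006  0.142 ] sd [0. 0. 0.] yaw -0.5578 0.0003 F [-5.11 -0.08  1.21] [0.51 0.07 0.57] M [-0.075  1.241  0.056] [0.029 0.034 0.019] w 0.0149
```

Request:
{"method": "apply_moves", "body": {
  "commands": [0,0,0,0,0,0.33,0,0,0,0,0,0.33,0,0,0,0,0,0]
}}

```text
clock: 29.75
position: [0.4583, -0.0005, 0.1419]
ee_rot: [0.0, 0.946, -0.323, -0.002]
contact_force: [-5.2, -1.6, 0.7]
width: 0.0146
```

```bash
python3 -c "
from obs import *
obs(4)"
```

```text
t 29.9 P [ 0.4583 -0.0005  0.1419] sd [0. 0. 0.] yaw -0.6569 0.0003 F [-5.22 -0.6   1.3 ] [0.18 0.62 0.42] M [-0.008  1.361  0.074] [0.022 0.024 0.012] w 0.0153
```

Request:
{"method": "apply_moves", "body": {
  "commands": [0,0,0,0,0,0.33,0,0,0,0,0,0.33,0,0,0,0,0,0]
}}

```text
clock: 30.2
position: [0.4581, -0.0004, 0.1419]
ee_rot: [0.0, 0.929, -0.369, -0.002]
contact_force: [-5.3, -0.2, 1.3]
width: 0.0146
```

```bash
python3 -c "
from obs import *
obs(4)"
```

```text
t 30.35 P [ 4.581e-01 -4.000e-04  1.419e-01] sd [0. 0. 0.] yaw -0.7559 0.0003 F [-5.41  0.05  1.45] [0.36 0.23 0.29] M [-0.014  1.38   0.062] [0.023 0.032 0.036] w 0.0146
```

Request:
{"method": "apply_moves", "body": {
  "commands": [0,0,0,0,0,0.33,0,0,0,0,0,0.33,0,0,0,0,0,0]
}}

```text
clock: 30.65
position: [0.4579, -0.0004, 0.1419]
ee_rot: [0.001, 0.91, -0.415, -0.002]
contact_force: [-5.9, 0.4, 1.4]
width: 0.015
```

```bash
python3 -c "
from obs import *
obs(5)"
```

```text
t 30.85 P [ 4.579e-01 -4.000e-04  1.419e-01] sd [0. 0. 0.] yaw -0.8545 0.0003 F [-5.82 -0.26  1.56] [0.63 0.64 0.28] M [0.052 1.499 0.188] [0.041 0.015 0.034] w 0.015
```

Green is firm at 0.19. Next is yellow.

Request:
{"method": "apply_moves", "body": {
  "commands": [0,0,0,0,0,-0.6,0,0,0,0,0,-0.6,0,0,0,0,0,-0.5,0,0,0,0,0,0,0,0,-0.15,0,0,0,0,0,-0.4,0,0,0,0,0,-0.4,0,0,0,0,0,-0.05,0,0,0,0,0,0,0,0,0]
}}

```text
clock: 31.75
position: [0.4613, -0.0009, 0.1729]
ee_rot: [-0.0, 0.955, -0.296, 0.002]
contact_force: [-0.0, -0.2, -2.9]
width: 0.0147
```

```bash
python3 -c "
from obs import *
obs(3)
rows([(.5219,.0517,.171,-.09,5)])"
```

```text
t 31.85 P [ 0.4607 -0.0008  0.1724] sd [0.0005 0.0001 0.0004] yaw -0.601 0.0001 F [ 0.45 -0.38 -2.43] [0.34 0.37 0.31] M [0.018 0.001 0.   ] [0.033 0.01  0.025] w 0.0146
[0.14, -0.52, 0.01, 0.0, 0.0, -0.68, 0.2, -0.5, 0.01, 0.0, 0.0, -0.68, 0.24, -0.48, 0.0, 0.0, 0.0, -0.68, 0.29, -0.46, 0.01, 0.0, 0.0, -0.68, 0.34, -0.42, 0.0, 0.0, 0.0, -0.69]
end [0.5218 0.0517 0.1711] -0.0894 5
```

Request:
{"method": "apply_moves", "body": {
  "commands": [0.14,-0.52,0.01,0.0,0.0,-0.68,0.2,-0.5,0.01,0.0,0.0,-0.68,0.24,-0.48,0.0,0.0,0.0,-0.68,0.29,-0.46,0.01,0.0,0.0,-0.68,0.34,-0.42,0.0,0.0,0.0,-0.69,0,0,0,0,0,0,0,0,0.2,0,0,0,0,0,0.2,0,0,0,0,0,0.1,0,0,0,0,0,0.1,0,0,0,0,0,0.1,0,0,0,0,0,0.1,0,0,0,0,0,0.1,0,0,0,0,0,0.08,0,0,0,0,0,0,0,0,0]
}}

```text
clock: 33.35
position: [0.5213, 0.0518, 0.1415]
ee_rot: [-0.0, 0.999, -0.044, -0.0]
contact_force: [-0.9, 0.9, -1.7]
width: 0.0146
```

```bash
python3 -c "
from obs import *
obs(2)"
```

```text
t 33.4 P [0.5214 0.0518 0.1416] sd [0.0001 0.     0.0001] yaw -0.089 0.0 F [-0.6   0.4  -2.51] [0.26 0.5  0.79] M [ 0.025 -0.002  0.028] [0.003 0.042 0.009] w 0.0149
```

Request:
{"method": "apply_moves", "body": {
  "commands": [0,0,0,0,0,0.6,0,0,0,0,0,0.8,0,0,0,0,0,0.8,0,0,0,0,0,0.8,0,0,0,0,0,0.7,0,0,0,0,0,0.5,0,0,0,0,0,0,0,0,0,0,0,0]
}}

```text
clock: 34.2
position: [0.5208, 0.0518, 0.142]
ee_rot: [0.0, 0.936, -0.351, -0.001]
contact_force: [-2.3, 0.7, 1.0]
width: 0.0144
```

```bash
python3 -c "
from obs import *
obs(4)"
```

```text
t 34.35 P [0.5208 0.0518 0.1419] sd [0. 0. 0.] yaw -0.7177 0.0003 F [-2.58  0.23  0.42] [0.44 0.32 0.36] M [-0.002  0.661  0.051] [0.046 0.082 0.011] w 0.0147
```

Request:
{"method": "apply_moves", "body": {
  "commands": [0,0,0,0,0,0.33,0,0,0,0,0,0.33,0,0,0,0,0,0]
}}

```text
clock: 34.65
position: [0.5207, 0.0518, 0.1419]
ee_rot: [0.0, 0.918, -0.397, -0.001]
contact_force: [-3.4, 0.4, 1.4]
width: 0.0148
```

```bash
python3 -c "
from obs import *
obs(4)"
```

```text
t 34.8 P [0.5208 0.0519 0.1418] sd [0. 0. 0.] yaw -0.8169 0.0003 F [-3.83  0.47  0.67] [0.39 0.31 0.46] M [0.076 0.998 0.072] [0.007 0.057 0.019] w 0.0147
```

Request:
{"method": "apply_moves", "body": {
  "commands": [0,0,0,0,0,0.33,0,0,0,0,0,0.33,0,0,0,0,0,0]
}}

```text
clock: 35.1
position: [0.5207, 0.052, 0.1418]
ee_rot: [0.0, 0.897, -0.442, -0.001]
contact_force: [-5.1, 0.9, 1.4]
width: 0.0146
```

```bash
python3 -c "
from obs import *
obs(4)"
```

```text
t 35.25 P [0.5207 0.052  0.1417] sd [0. 0. 0.] yaw -0.9157 0.0003 F [-5.17  0.86  1.54] [0.34 0.24 0.27] M [0.206 1.25  0.06 ] [0.033 0.03  0.035] w 0.0148
```

Request:
{"method": "apply_moves", "body": {
  "commands": [0,0,0,0,0,0.33,0,0,0,0,0,0.33,0,0,0,0,0,0]
}}

```text
clock: 35.55
position: [0.5206, 0.0521, 0.1417]
ee_rot: [0.0, 0.874, -0.486, -0.001]
contact_force: [-6.0, 1.3, 2.3]
width: 0.0146
```

```bash
python3 -c "
from obs import *
obs(4)"
```

```text
t 35.7 P [0.5206 0.0521 0.1417] sd [0. 0. 0.] yaw -1.0149 0.0003 F [-5.5   1.15  1.85] [0.39 0.37 0.72] M [0.275 1.342 0.088] [0.026 0.021 0.017] w 0.0148
```

Request:
{"method": "apply_moves", "body": {
  "commands": [0,0,0,0,0,0.25,0,0,0,0,0,0.22,0,0,0,0,0,0]
}}

```text
clock: 36.0
position: [0.5204, 0.0521, 0.1417]
ee_rot: [0.0, 0.856, -0.516, -0.001]
contact_force: [-6.5, 1.0, 2.0]
width: 0.0145
```

```bash
python3 -c "
from obs import *
obs(5)"
```

```text
t 36.2 P [0.5204 0.0521 0.1417] sd [0. 0. 0.] yaw -1.085 0.0002 F [-6.33  1.11  1.97] [0.16 0.38 0.18] M [0.308 1.393 0.163] [0.022 0.037 0.028] w 0.0148
```

Request:
{"method": "apply_moves", "body": {
  "commands": [0,0,0,0,0,0.13,0,0,0,0,0,0]
}}

```text
clock: 36.4
position: [0.5204, 0.0522, 0.1417]
ee_rot: [0.0, 0.851, -0.525, -0.001]
contact_force: [-6.8, 1.4, 2.7]
width: 0.0148
```

```bash
python3 -c "
from obs import *
obs(4)"
```

```text
t 36.55 P [0.5204 0.0522 0.1417] sd [0. 0. 0.] yaw -1.1044 0.0001 F [-5.64  0.96  2.28] [0.71 0.27 0.64] M [0.319 1.425 0.201] [0.034 0.033 0.022] w 0.0146
```

Request:
{"method": "apply_moves", "body": {
  "commands": [0,0,0,0,0,-0.6,0,0,0,0,0,-0.6,0,0,0,0,0,-0.53,0,0,0,0,0,0,0,0,-0.15,0,0,0,0,0,-0.4,0,0,0,0,0,-0.4,0,0,0,0,0,-0.05,0,0,0,0,0,0,0,0,0]
}}

```text
clock: 37.45
position: [0.5226, 0.0516, 0.1732]
ee_rot: [-0.001, 0.912, -0.411, 0.002]
contact_force: [-0.1, -0.0, -2.5]
width: 0.0146
```

```bash
python3 -c "
from obs import *
obs(3)
rows([(.5124,-.0631,.171,.555,10)])"
```

```text
t 37.55 P [0.5221 0.0517 0.1726] sd [0.0004 0.     0.0005] yaw -0.8466 0.0 F [-0.23  0.34 -2.  ] [0.14 0.26 0.33] M [-0.016  0.013 -0.019] [0.014 0.023 0.025] w 0.0146
[0.27, 0.28, 0.0, 0.0, 0.0, -0.93, 0.23, 0.31, 0.0, 0.0, 0.0, -0.93, 0.18, 0.34, 0.0, 0.0, 0.0, -0.94, 0.13, 0.36, 0.0, 0.0, 0.0, -0.93, 0.08, 0.37, 0.01, 0.0, 0.0, -0.94, 0.02, 0.38, 0.0, 0.0, 0.0, -0.93, -0.03, 0.38, 0.01, 0.0, 0.0, -0.94, -0.08, 0.38, 0.0, 0.0, 0.0, -0.93, -0.13, 0.36, 0.01, 0.0, 0.0, -0.94, -0.19, 0.34, 0.0, 0.0, 0.0, -0.93]
end [ 0.5123 -0.0632  0.1711] 0.5544 10
```

Yellow is firm at 0.20. Next is blue.

Request:
{"method": "apply_moves", "body": {
  "commands": [0.27,0.28,0.0,0.0,0.0,-0.93,0.23,0.31,0.0,0.0,0.0,-0.93,0.18,0.34,0.0,0.0,0.0,-0.94,0.13,0.36,0.0,0.0,0.0,-0.93,0.08,0.37,0.01,0.0,0.0,-0.94,0.02,0.38,0.0,0.0,0.0,-0.93,-0.03,0.38,0.01,0.0,0.0,-0.94,-0.08,0.38,0.0,0.0,0.0,-0.93,-0.13,0.36,0.01,0.0,0.0,-0.94,-0.19,0.34,0.0,0.0,0.0,-0.93,0,0,0,0,0,0,0,0,0.2,0,0,0,0,0,0.2,0,0,0,0,0,0.1,0,0,0,0,0,0.1,0,0,0,0,0,0.1,0,0,0,0,0,0.1,0,0,0,0,0,0.1,0,0,0,0,0,0.08,0,0,0,0,0,0,0,0,0]
}}

```text
clock: 39.55
position: [0.5121, -0.0631, 0.1412]
ee_rot: [-0.0, 0.962, 0.274, -0.0]
contact_force: [-0.7, 0.6, -2.1]
width: 0.0146
```

```bash
python3 -c "
from obs import *
obs(2)"
```

```text
t 39.6 P [ 0.5122 -0.0632  0.1413] sd [0.0001 0.     0.0001] yaw 0.5544 0.0 F [-0.61  0.31 -2.54] [0.11 0.29 0.4 ] M [-0.015 -0.017  0.028] [0.024 0.006 0.014] w 0.0145
```

Request:
{"method": "apply_moves", "body": {
  "commands": [0,0,0,0,0,0.6,0,0,0,0,0,0.8,0,0,0,0,0,0.8,0,0,0,0,0,0.8,0,0,0,0,0,0.7,0,0,0,0,0,0.5,0,0,0,0,0,0,0,0,0,0,0,0]
}}

```text
clock: 40.4
position: [0.5116, -0.0636, 0.1417]
ee_rot: [0.0, 0.999, -0.037, -0.001]
contact_force: [-2.6, -1.1, -1.2]
width: 0.0149
```

```bash
python3 -c "
from obs import *
obs(4)"
```

```text
t 40.55 P [ 0.5117 -0.0636  0.1417] sd [0. 0. 0.] yaw -0.074 0.0003 F [-2.4  -1.63 -0.32] [0.4 0.7 0.6] M [-0.461  0.657  0.078] [0.03  0.051 0.016] w 0.0145
```

Request:
{"method": "apply_moves", "body": {
  "commands": [0,0,0,0,0,0.33,0,0,0,0,0,0.33,0,0,0,0,0,0]
}}

```text
clock: 40.85
position: [0.5116, -0.0635, 0.1416]
ee_rot: [0.0, 0.996, -0.087, -0.001]
contact_force: [-4.2, -2.8, 1.1]
width: 0.0145
```

```bash
python3 -c "
from obs import *
obs(4)"
```

```text
t 41.0 P [ 0.5116 -0.0635  0.1416] sd [0. 0. 0.] yaw -0.1731 0.0003 F [-4.25 -2.73  0.45] [0.17 0.14 0.39] M [-0.648  1.024  0.055] [0.024 0.041 0.021] w 0.0149
```

Request:
{"method": "apply_moves", "body": {
  "commands": [0,0,0,0,0,0.33,0,0,0,0,0,0.33,0,0,0,0,0,0]
}}

```text
clock: 41.3
position: [0.5114, -0.0634, 0.1415]
ee_rot: [0.0, 0.991, -0.136, -0.001]
contact_force: [-4.0, -3.4, 1.1]
width: 0.0146
```

```bash
python3 -c "
from obs import *
obs(4)"
```

```text
t 41.45 P [ 0.5114 -0.0634  0.1415] sd [0. 0. 0.] yaw -0.2724 0.0003 F [-4.34 -2.96  1.13] [0.34 0.28 0.28] M [-0.708  1.179  0.067] [0.048 0.055 0.019] w 0.0149
```

Request:
{"method": "apply_moves", "body": {
  "commands": [0,0,0,0,0,0.33,0,0,0,0,0,0.33,0,0,0,0,0,0]
}}

```text
clock: 41.75
position: [0.5112, -0.0635, 0.1415]
ee_rot: [0.0, 0.983, -0.185, -0.001]
contact_force: [-4.6, -3.0, 1.4]
width: 0.0151
```

```bash
python3 -c "
from obs import *
obs(4)"
```

```text
t 41.9 P [ 0.5112 -0.0634  0.1415] sd [0. 0. 0.] yaw -0.3714 0.0003 F [-4.73 -2.99  0.82] [0.3  0.2  0.71] M [-0.711  1.268  0.059] [0.016 0.016 0.027] w 0.0146
```

Request:
{"method": "apply_moves", "body": {
  "commands": [0,0,0,0,0,0.33,0,0,0,0,0,0.33,0,0,0,0,0,0]
}}

```text
clock: 42.2
position: [0.511, -0.0634, 0.1415]
ee_rot: [0.001, 0.972, -0.233, -0.001]
contact_force: [-6.1, -3.6, 1.7]
width: 0.0148
```

```bash
python3 -c "
from obs import *
obs(4)"
```

```text
t 42.35 P [ 0.511  -0.0634  0.1415] sd [0. 0. 0.] yaw -0.4702 0.0003 F [-5.56 -3.52  1.48] [0.31 0.13 0.34] M [-0.703  1.332  0.135] [0.022 0.034 0.024] w 0.0148
```

Rising. A little more to reach about 0.2.

Request:
{"method": "apply_moves", "body": {
  "commands": [0,0,0,0,0,0.22,0,0,0,0,0,0]
}}

```text
clock: 42.55
position: [0.511, -0.0635, 0.1415]
ee_rot: [0.001, 0.969, -0.249, -0.001]
contact_force: [-5.3, -2.4, 2.4]
width: 0.0143
```

```bash
python3 -c "
from obs import *
obs(5)"
```

```text
t 42.75 P [ 0.511  -0.0635  0.1415] sd [0. 0. 0.] yaw -0.5029 0.0002 F [-5.71 -2.77  1.76] [0.37 0.39 0.47] M [-0.743  1.379  0.176] [0.009 0.02  0.025] w 0.0152
```

Request:
{"method": "apply_moves", "body": {
  "commands": [0,0,0,0,0,-0.6,0,0,0,0,0,-0.6,0,0,0,0,0,-0.45,0,0,0.03,0,0,0,0,0,0.03,0,0,0,0,0,0,0,0,0,0,0,0,0,0,0]
}}

```text
clock: 43.45
position: [0.5126, -0.0629, 0.1402]
ee_rot: [-0.0, 0.992, -0.128, 0.0]
contact_force: [-3.1, 0.3, 3.8]
width: 0.0149
```

```bash
python3 -c "
from obs import *
obs(3)"
```

```text
t 43.55 P [ 0.5126 -0.0629  0.1403] sd [0. 0. 0.] yaw -0.2575 0.0001 F [-3.11  0.52  4.57] [0.13 0.17 0.81] M [-0.038  0.776  0.039] [0.033 0.028 0.026] w 0.0147
```

Request:
{"method": "apply_moves", "body": {
  "commands": [0,0,0,0,0,0,0,0,0,0,0,0,0,0,0,0,0,0,0,0,0,0,0,0,0,0,-0.2,0,0,0,0,0,-0.4,0,0,0,0,0,-0.8,0,0,0,0,0,-0.8,0,0,0,0,0,-0.8,0,0,0,0,0,-0.8,0,0,0,0,0,0,0,0,0],
  "jaw": 0.1
}}

```text
clock: 44.65
position: [0.5147, -0.0638, 0.2584]
ee_rot: [0.001, 0.992, -0.128, 0.005]
contact_force: [0.2, -0.8, 0.9]
width: 0.0469
```

```bash
python3 -c "
from obs import *
obs(2)
from fit import *
d=grab('scene')
for n,q in(('a',(.575,-.0075)),('b',(.5231,.0555)),('c',(.46,.0038))): print(n,nut([d],*q)[1].round(4))
q=w2px(d,(.517,-.02,.09));u,v=int(q[0]),int(q[1])
cv2.imwrite('pics/s6.png',cv2.resize(d['frame'][v-65:v+45,u-65:u+65],(709,600),interpolation=cv2.INTER_CUBIC)[:,:,::-1])
"
```

```text
t 44.7 P [ 0.5141 -0.0636  0.2574] sd [0.0006 0.0001 0.0011] yaw -0.257 0.0 F [ 0.27 -0.21  0.43] [0.04 0.58 0.47] M [-0.013  0.006 -0.005] [0.016 0.015 0.008] w 0.0471
a [ 0.5749 -0.0071  1.1561]
b [0.5232 0.0559 0.7307]
c [0.4598 0.0039 0.9895]
```

View pics/s6.png

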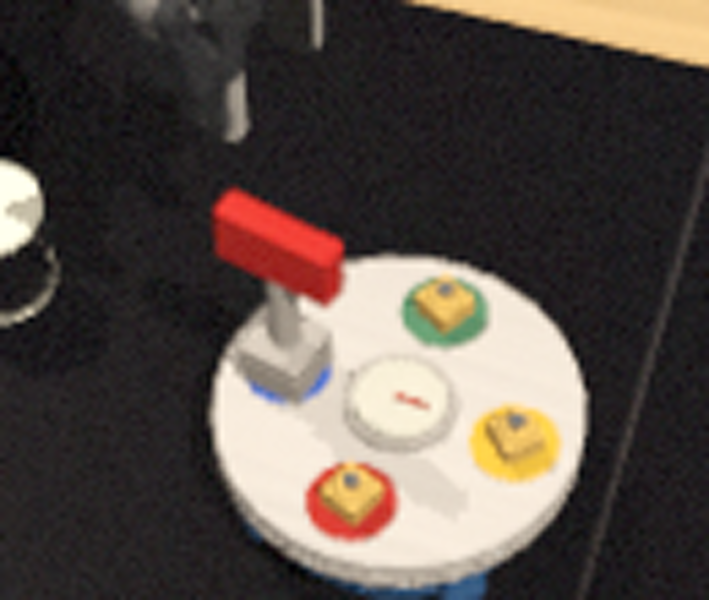

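```bash
python3 -c "
from rig import manip
print(manip.sign_off())"
```

```text
the job is handed in; nothing more can be done
None
```

The job is handed in at about 45 s on the robot's clock: all four nuts are firm. The wrench is let go, standing upright over the blue nut with its rim on the lid.

**First pass (red, green, yellow, blue):** Each nut got about an eighth of a turn. The camera fits gave about 0.77, 0.80 and 0.76 rad for red, green and yellow. I did not check blue by camera, because the wrench was on it. It got the same turn, but its drag read only 0.04 N m.

**Second pass (same order):** I turned each nut in small steps until the moment rose above the running drag of about 0.06 N m.

| Nut | Final moment (N m) | Total turn from camera (rad) |
|---|---|---|
| Red | 0.22 | 1.32 |
| Green | 0.19 | 1.53 |
| Yellow | 0.20 | 1.5 |
| Blue | 0.18 | not seen, under the wrench |

The moments read to about ±0.015 N m. All four lie within 0.15 to 0.25 N m, well below the 0.45 N m limit.

**Last checks:** The final picture shows the wrench upright and seated on blue, with the gripper clear above it. Within the area shown, nothing else had moved. I did not check the bystanders outside that crop again at the end.

**Disagreement:** Where the socket met the nuts was 2 to 3 mm in y from the camera estimates. I corrected for this, and it caused only light side forces, 7 N or less.

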